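# Warm the ramekins under the heat lamp

### The job

Get the heat lamp ready to warm the ramekins for service: lay the plastic-handled peeler that was left in the shallow steel tray on the worktop, clear of the tray and its rim, and stand every ramekin upright on the floor of the tray. Then swing the lamp's arm round and tilt its head so that the lamp points at the middle of the tray, and only after that turn the dimmer knob on its foot clockwise all the way to its end stop. Leave the salt shaker standing where it is.

Things in the scene. Friction and masses are not known exactly. Their poses are not given: they have to be found in the camera images.
- post_top (a point): Point on the vertical swivel axis of the heat lamp at the height of its arm, 250 mm above the worktop. The lamp is fixed: a dark steel foot 112 x 222 x 30 mm and a 22 mm post. Axes: those of the foot, which reaches 45 mm to -y of the post (the tray's side), 177 mm to +y (the dimmer's side), 68 mm to -x and 44 mm to +x.
- swivel (a joint): Angle of the lamp's arm about its post in rad. At 0 the arm points along -y of point post_top; it grows anticlockwise seen from above. Range -2.6 to 1.2. The arm is a round steel bar of 16 mm at 250 mm height; the head's hinge lies 165 mm from the post axis. Stiff: it stays where it is left, and takes about 1.5 N at the head to swing.
- lamp_head (a joint): Tilt of the lamp's head about its horizontal hinge, square to the arm, in rad. At 0 the lamp points straight down; positive throws the light farther from the post (the neck above the hinge leans towards the post), negative back towards the post. Range -0.85 to 0.85. Stiff: it stays where it is left, and takes about 3 N at the neck to tilt.
- head_hinge (a point): Where the axis of the lamp's head crosses the tilt hinge, 250 mm above the worktop. Turns with the head: z runs up the lamp's axis through the neck, -z is where the lamp points, x is the hinge line. The shade below is 112 mm wide at its mouth, 92 mm below this point; the fork that carries the head spans 47 mm either way along x, up to 8 mm above the hinge.
- neck_grip (a point): Middle of the grip on the head's black insulated neck, a cylinder of 33 mm diameter on the lamp's axis, 58 mm above the hinge; the neck reaches from 22 mm to 86 mm above the hinge. Taking the neck moves both the arm and the head. Axes as head_hinge.
- dimmer (a joint): Angle of the lamp's dimmer knob in rad, 0 at its lower stop, grows clockwise seen from above to its upper end stop at 4.5. Turns with light friction (0.04 N m) and stays where it is left.
- dimmer_grip (a point): Point on the vertical axis of the dimmer knob (a 42 mm black knob on the foot) at the height to grip its bar. The bar is 14 mm thick and 40 mm long, its top 7 mm above this point, the round disc under it 23 mm below; the bar lies along this point's x axis, which turns with the knob.
- tray: Shallow stainless tray, fixed, 200 (its x) x 240 (its y) x 21 mm; walls 4 mm thick, floor 4 mm. Origin: centre of the underside.
- tray_mid (a point): Middle of the tray's floor, 4 mm above the worktop. Axes as the tray.
- ramekin_1: White fluted ramekin, straight round wall, 62 mm outer diameter, 45 mm high, hollow, wall 4.5 mm, 140 g. Stands on the worktop to the right of the tray at the start, at least 30 mm from the next one. Origin: centre of the underside, z up. Two to four of the four ramekins are present.
- ramekin_2: White fluted ramekin, straight round wall, 62 mm outer diameter, 45 mm high, hollow, wall 4.5 mm, 140 g. Stands on the worktop to the right of the tray at the start, at least 30 mm from the next one. Origin: centre of the underside, z up. Two to four of the four ramekins are present.
- ramekin_3: White fluted ramekin, straight round wall, 62 mm outer diameter, 45 mm high, hollow, wall 4.5 mm, 140 g. Stands on the worktop to the right of the tray at the start, at least 30 mm from the next one. Origin: centre of the underside, z up. Two to four of the four ramekins are present.
- ramekin_4: White fluted ramekin, straight round wall, 62 mm outer diameter, 45 mm high, hollow, wall 4.5 mm, 140 g. Stands on the worktop to the right of the tray at the start, at least 30 mm from the next one. Origin: centre of the underside, z up. Two to four of the four ramekins are present.
- peeler: Peeler with a blue plastic handle, 170 mm long (its x), 25 mm wide, 18 mm high, lying in the tray along about the tray's y at the start. Handle: x -85 to 20 mm, 24 mm wide, 17 mm high; blade end: x 15 to 85 mm, 14 mm wide, 6 mm high. Origin: centre of the underside. A strip of worktop at least 60 mm wide between the tray and the ramekins is bare.
- shaker: Salt shaker with a handle, 66 x 90 x 93 mm, at the back right; leave it alone. Origin: centre of the underside, z up.

How it is judged:
By the outcome, as a careful person would: the job done as asked, in the order asked, and still so for the second after the job is handed in, with the robot touching nothing.
Of ramekin_1, ramekin_2, ramekin_3, ramekin_4 only 2 to 4 are there at a start; the rules pass over those that are not, and their reading is None.
At some moment in a run one of ramekin_1, ramekin_2, ramekin_3, ramekin_4 may be knocked a few centimetres aside while the robot is not near it.
Once in a run the grip may slacken for a moment while it holds something.
It also fails if it takes over 210 s, if anything falls off the work surface, if the arm or the gripper's body presses on something with over 40 N, if the wrist force passes 120 N, or if a joint passes its speed limit or range.

### The arm

A 6-joint arm with a two-finger parallel gripper is mounted at the origin on a cart in front of the work surface, level with it; the furniture and walls round the work are solid. World frame = base frame: x ahead of the robot, y to its left, z up, the work surface at z = 0. Lengths are in m, angles in rad, forces in N, time in s.
With the tool pointing down it reaches from about 0.275 to 0.825 m from the base axis. Payload 4.9 kg.
Tool frame: the origin (TCP) lies at the very end of the fingers, on their centre line; the grasp point (between the pads) lies 19 mm behind it; z points along the fingers, y is the line along which they close (so a half turn about z gives the same grasp; the last joint's range is limited). The gripper opens to 85 mm and grips with 20 to 120 N. Pads are 22 mm wide; open, the fingers measure 114 mm over their backs; the gripper's body (76 mm by 85 mm) begins 54 mm behind the grasp point. The pads swing forward as they close: fully open they stand 13 mm farther back than shut.
Start: joints at [1.067, 0.326, -0.193, 1.052, 0, 1.437], TCP at [0.199, 0.513, 0.231] pointing down, gripper open.
Joint ranges: [-2.65, 2.65], [-0.97, 1.79], [-1.3, 1.35], [-1.93, 2.1], [-1.47, 1.37], [-3.14, 3.14]. Speed limits (rad/s): [2.57, 2.57, 3.14, 3.14, 3.14, 3.14].

### API

Orientations are given as a unit quaternion [w, x, y, z].
In Python, from cell import bot gives the robot as it stands. Calls block until the motion is done:
- bot.move_pose(position, orientation): joint-space move of the TCP to a pose.
- bot.move_linear(position, speed=0.15, rotation=None, until_force=None): straight line of the TCP; rotation=None keeps the orientation; speed is the mean speed in m/s. With until_force (N) it stops when the force on the tool has changed by that much, and returns True; else False.
- bot.goto_joints(angles): joint-space move.
- bot.set_gripper(opening, grasp_force=None): opening from 0.0 (shut) to 1.0 (fully open); grasp_force is the grip in N (None keeps the last); returns when the fingers have stopped.
- bot.wait(seconds).
- bot.solve_ik(position, orientation): joint angles nearest the present ones, or None.
- bot.camera(name): name is "scene" or "top" or "wrist"; returns the picture (480x640x3 uint8, red, green, blue); there is no depth.
- bot.calibration(name): a dict with "mtx" (3x3 intrinsics, pixels), "k1" (the pictures are not rectified: a ray, as slopes to the right and down, at radius r is drawn at 1 + k1 r^2 times it, then the intrinsics apply), "extrinsics" (4x4, takes a point from world to camera coordinates); the wrist camera has in their place "hand_eye" (4x4, takes a point from camera to tool coordinates, whose origin is the TCP and whose axes are the flange's). Camera axes: x right, y down, z forward; pixel columns grow to the right and rows downward; lengths in m; the calibration is good to about 2 mm. A picture is of the moment at which its call begins: read the wrist's pose just before it. calibration takes no time and is no camera call.
A pose or a line that the arm cannot do raises bot.PlanningError and nothing moves.
- bot.close_job(): hands the job in; it is judged then, once.
Readings, each from a call of its own:
- bot.read_clock(): time.
- bot.read_joint_positions(): joint angles.
- bot.read_joint_vel(): joint speeds.
- bot.read_joint_efforts(): joint torques, N m.
- bot.read_position(): TCP position.
- bot.read_tool_rot(): TCP orientation.
- bot.read_ft_force(): force on the tool from outside, world axes, zero at the start.
- bot.read_moment(): the same for the moment, N m.
- bot.read_gripper_width(): opening from 0.0 (shut) to 1.0 (fully open).
- bot.read_finger_force(): force on a finger pad.
Only numpy, scipy, OpenCV 4.12 (cv2) and the standard library are available. Lean on these libraries where they do the work, as an engineer would, in place of code of your own. Each camera call takes 0.05 s, during which the arm holds its last target. There are 200 camera calls.

## Working session

There is one attempt and no reset: what is moved stays moved. The work goes in short steps, each a Python script; the robot and the scene stay as the last script left them, time stands still between calls to the robot, and variables do not carry over. Pictures are saved under pics/ and viewed, at most 14 in all, crops included, and the job is handed in when it is done.

```bash
ls; mkdir -p pics; python3 - <<'E'
from cell import bot
import cv2,json
for n in("scene","top","wrist"):
    cv2.imwrite(f"pics/{n}0.png",bot.camera(n)[:,:,::-1])
    c=bot.calibration(n); print(n,{k:(v.round(4).tolist() if hasattr(v,'round') and not isinstance(v,float) else v) for k,v in c.items()})
print(bot.read_clock(),bot.read_position(),bot.read_tool_rot(),bot.read_gripper_width())
E
```

```text
cell.py
pics
scene {'mtx': [[446.9352, 0.0, 324.8846], [0.0, 446.9352, 233.1423], [0.0, 0.0, 1.0]], 'k1': -0.045371858953997375, 'extrinsics': [[0.4699, -0.8827, 0.0059, -0.2719], [-0.6854, -0.369, -0.6278, 0.5166], [0.5563, 0.291, -0.7783, 1.171], [0.0, 0.0, 0.0, 1.0]]}
top {'mtx': [[557.3632, 0.0, 312.2606], [0.0, 557.3632, 250.8402], [0.0, 0.0, 1.0]], 'k1': 0.05183902451859531, 'extrinsics': [[0.0234, -0.9994, 0.0236, -0.0393], [-0.9856, -0.027, -0.1667, 0.6108], [0.1672, -0.0193, -0.9857, 1.5513], [0.0, 0.0, 0.0, 1.0]]}
wrist {'mtx': [[423.0114, 0.0, 316.3424], [0.0, 423.0114, 239.7271], [0.0, 0.0, 1.0]], 'k1': -0.09706542829547377, 'hand_eye': [[0.0006, -0.9506, -0.3104, 0.0794], [1.0, 0.0001, 0.0016, -0.0001], [-0.0015, -0.3104, 0.9506, -0.1415], [0.0, 0.0, 0.0, 1.0]]}
0.15 [0.19855823 0.51244518 0.23068851] [-2.02986429e-04  1.83850531e-01  9.82953988e-01 -6.30768605e-04] 1.0024367409154307
```

View pics/top0.png

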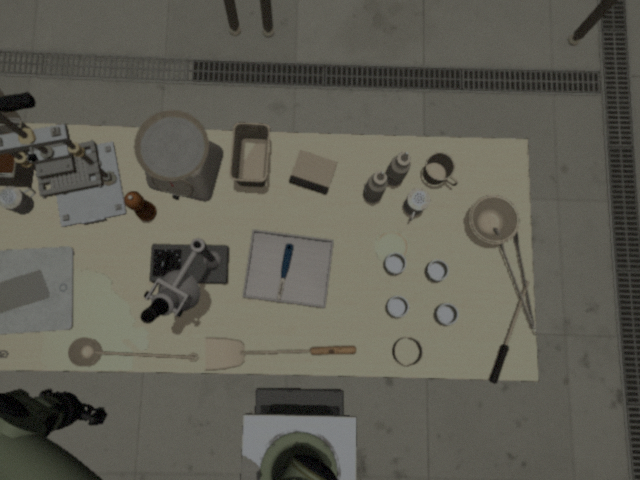

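View pics/scene0.png

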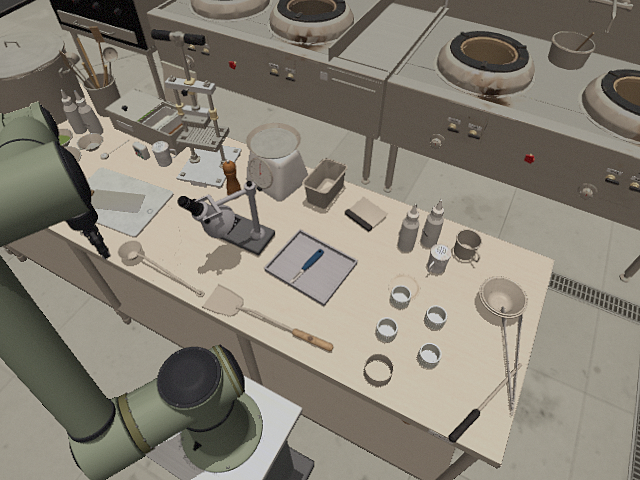

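Top and scene views: tray spans about (245..332, 231..306) in the top view, with the peeler at (285,270). The four ramekins are at (394,265), (436,271), (397,308) and (445,315). The lamp post top is at (197,246), and the head leans down-left, with its black neck near (153,310).

```bash
cat > h.py <<'E'
from cell import bot
import numpy as np, cv2
from scipy.spatial.transform import Rotation as R
def rot(q): return R.from_quat(np.r_[q[1:],q[0]])
def quat(r): q=r.as_quat(); return np.r_[q[3],q[:3]]
def cam(name):
    """world->camera 4x4, mtx, k1 at this moment"""
    c=bot.calibration(name)
    if name!="wrist": E=np.array(c["extrinsics"])
    else:
        T=np.eye(4); T[:3,:3]=rot(bot.read_tool_rot()).as_matrix(); T[:3,3]=bot.read_position()
        E=np.linalg.inv(T@np.array(c["hand_eye"]))
    return E,np.array(c["mtx"]),c["k1"]
def shot(name,fn):
    C=cam(name); im=bot.camera(name); cv2.imwrite(f"pics/{fn}.png",im[:,:,::-1]); np.savez(f"pics/{fn}.npz",E=C[0],K=C[1],k=C[2]); return im,C
def load(fn):
    d=np.load(f"pics/{fn}.npz"); return cv2.imread(f"pics/{fn}.png"),(d["E"],d["K"],float(d["k"]))
def proj(P,C):
    E,K,k=C; return cv2.projectPoints(np.atleast_2d(np.float64(P)),cv2.Rodrigues(E[:3,:3])[0],E[:3,3],K,np.array([k,0,0,0,0]))[0][:,0]
def world(px,z,C):
    E,K,k=C; u=cv2.undistortPoints(np.float64(px).reshape(-1,1,2),K,np.array([k,0,0,0,0]))[:,0]
    d=np.c_[u,np.ones(len(u))]@E[:3,:3]; o=-E[:3,:3].T@E[:3,3]
    return o+d*((z-o[2])/d[:,2])[:,None]
def down(a):
    """tool pointing down, closing line (tool y) at world yaw a"""
    y=np.array([np.cos(a),np.sin(a),0]); z=np.array([0,0,-1.]); return R.from_matrix(np.c_[np.cross(y,z),y,z])
E
python3 - <<'E'
from h import *
C=cam("top")
print("ram",world([[394,265],[436,271],[397,308],[445,315]],.045,C).round(3).tolist())
print("tray",world([[253,231],[332,238],[325,307],[245,299]],.021,C).round(3).tolist())
print("foot",world([[152,245],[228,245],[228,282],[152,282]],.03,C).round(3).tolist())
print("post",world([[197,246]],.26,C).round(3),"neck",world([[153,310]],.30,C).round(3))
print("shaker",world([[415,203]],.09,C).round(3))
for a in (0,np.pi/2,np.pi,-np.pi/2):
  print(a,bot.solve_ik([.45,-.15,.35],quat(down(a))),)
E
```

```text
ram [[0.578, -0.261, 0.045], [0.564, -0.381, 0.045], [0.455, -0.269, 0.045], [0.438, -0.405, 0.045]]
tray [[0.671, 0.151, 0.021], [0.657, -0.082, 0.021], [0.454, -0.065, 0.021], [0.471, 0.166, 0.021]]
foot [[0.62, 0.439, 0.03], [0.626, 0.221, 0.03], [0.518, 0.216, 0.03], [0.513, 0.431, 0.03]]
post [[0.581 0.267 0.26 ]] neck [[0.418 0.353 0.3  ]]
shaker [[ 0.752 -0.313  0.09 ]]
0 [-0.47754242  0.12959651 -0.14525604  1.29594377  0.          1.09325391]
1.5707963267948966 [-0.47754242  0.12959651 -0.14525604  1.29594377  0.         -0.47754242]
3.141592653589793 [-0.47754242  0.12959651 -0.14525604  1.29594377  0.         -2.04833875]
-1.5707963267948966 [-0.47754242  0.12959651 -0.14525604  1.29594377  0.          2.66405023]
```

```bash
python3 - <<'E'
from h import *
q=quat(down(np.pi/2))
bot.move_linear([.2,.42,.42]); 
for n,p in (("w_lamp",[.40,.36,.46]),("w_tray",[.40,.05,.42]),("w_ram",[.36,-.3,.38])):
    bot.move_pose(p,q); bot.wait(.3); shot("wrist",n)
print(bot.read_clock())
a=[cv2.resize(cv2.imread(f"pics/{n}.png"),(400,300)) for n in("w_tray","w_ram")]
cv2.imwrite("pics/mix.png",np.hstack(a))
E
```

```text
6.1333
```

View pics/w_lamp.png

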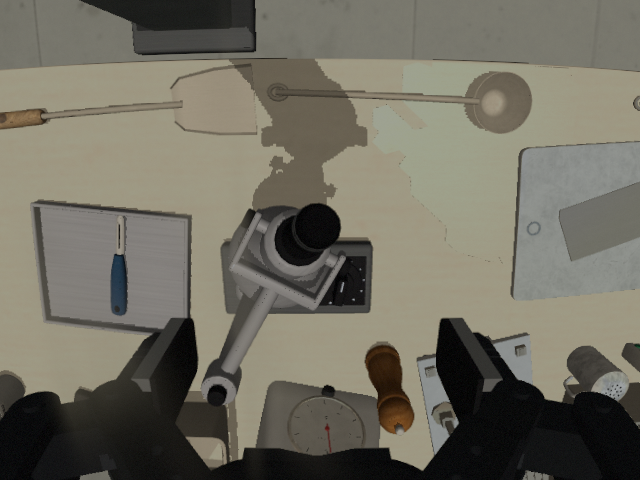

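View pics/w_tray.png

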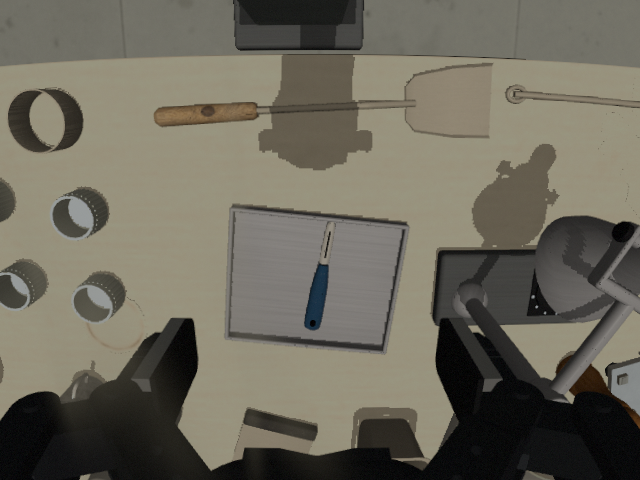

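View pics/w_ram.png

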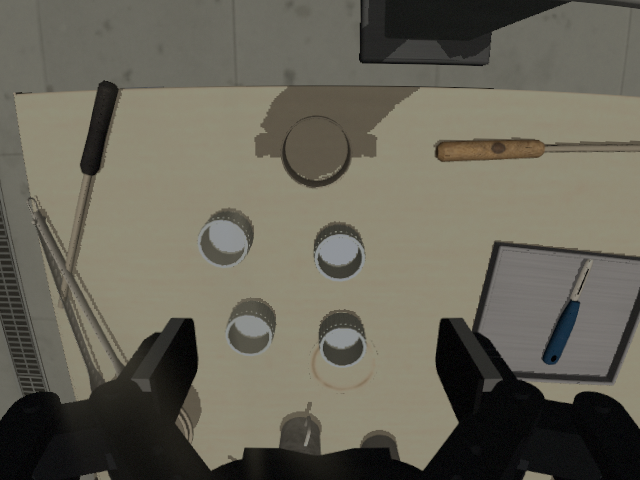

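The wrist views show the peeler's handle butt at (313,328) and blade tip at (330,223) in w_tray. The tray's rim corners there are near (231,205), (409,222), (386,353) and (226,339). In w_ram the ramekin rims are at (224,243), (339,256), (249,334) and (342,346). The dimmer is hidden under the lamp head for now.

```bash
cat >> h.py <<'E'
def warp(im,C,z,x0,x1,y0,y1):
    """rectified view of plane z, 1 mm/px, rows=x, cols=y"""
    X,Y=np.meshgrid(np.arange(x0,x1,.001),np.arange(y0,y1,.001),indexing="ij")
    p=proj(np.c_[X.ravel(),Y.ravel(),np.full(X.size,z)],C).astype(np.float32).reshape(*X.shape,2)
    return cv2.remap(im,p[...,0],p[...,1],cv2.INTER_LINEAR)
def rams(im,C,z=.045,box=(.34,.70,-.50,-.19),thr=.35):
    """ramekin rims: ring of 26.5..31 mm, whiter than just outside"""
    w=warp(im,C,z,*box).astype(np.float32); hi=np.minimum(w.min(2),255)
    g=np.hypot(*np.mgrid[-36:37,-36:37]); t=np.where((g>26.5)&(g<31),1.,0)/((g>26.5)&(g<31)).sum()-np.where((g>32.5)&(g<36),1.,0)/((g>32.5)&(g<36)).sum()
    s=cv2.filter2D(hi,-1,t,borderType=cv2.BORDER_REPLICATE); out=[]
    s[:20]=s[-20:]=-99; s[:,:20]=s[:,-20:]=-99
    while len(out)<6:
        i,j=np.unravel_index(s.argmax(),s.shape)
        if s[i,j]<15: break
        out.append((round(box[0]+i*.001,4),round(box[2]+j*.001,4),round(float(s[i,j]),1))); cv2.circle(s,(int(j),int(i)),50,-99,-1)
    return out
E
python3 - <<'E'
from h import *
im,C=load("w_ram"); print(rams(im,C)); print(world([[224,243],[339,256],[249,334],[342,346]],.045,C).round(3).tolist())
im,C=load("w_tray"); c=world([[231,205],[409,222],[386,353],[226,339]],.021,C); print("tray",c.round(3).tolist(),c.mean(0))
hsv=cv2.cvtColor(im,cv2.COLOR_BGR2HSV); m=cv2.inRange(hsv,(95,90,30),(125,255,255)); m[:,:228]=0;m[:,400:]=0
n,l,s,ct=cv2.connectedComponentsWithStats(m); k=1+s[1:,4].argmax(); ys,xs=np.where(l==k)
W=world(np.c_[xs,ys],.016,C)[:,:2]; print("handle",cv2.minAreaRect((W*1000).astype(np.float32)),W.mean(0)); print("ends",world([[313,328],[330,223]],.012,C).round(3).tolist())
t0=load("w_lamp"); print("foot",world([[437,249],[434,322]],.03,C).round(4).tolist())
E
```

```text
[(np.float64(0.586), np.float64(-0.264), 37.2), (np.float64(0.461), np.float64(-0.271), 35.9), (np.float64(0.443), np.float64(-0.412), 31.3), (np.float64(0.569), np.float64(-0.387), 31.3), (np.float64(0.606), np.float64(-0.427), 20.2)]
[[0.441, -0.409, 0.045], [0.458, -0.272, 0.045], [0.565, -0.385, 0.045], [0.583, -0.265, 0.045]]
tray [[0.45, -0.061, 0.021], [0.472, 0.175, 0.021], [0.675, 0.156, 0.021], [0.651, -0.081, 0.021]] [0.562092   0.04706992 0.021     ]
handle ((585.7230224609375, 51.75351333618164), (23.068090438842773, 102.58030700683594), 80.24014282226562) [0.58581445 0.05200094]
ends [[0.637, 0.047, 0.012], [0.477, 0.07, 0.012]]
foot [[0.5074, 0.2134, 0.03], [0.6181, 0.2198, 0.03]]
```

```bash
python3 - <<'E'
from h import *
u=np.array([-.988,.156]); g=np.array([.586,.052])+.012*u
q=quat(down(np.arctan2(.988,.156)))
bot.move_pose([*g,.20],q); bot.set_gripper(.65,60)
print(bot.move_linear([*g,.007],.1,until_force=15),bot.read_position())
bot.set_gripper(0,60); print("w",bot.read_gripper_width(),bot.read_finger_force())
bot.move_linear([*g,.12],.12); print("w",bot.read_gripper_width(),bot.read_finger_force())
t=[.56,-.157]
bot.move_linear([*t,.12],.15); print(bot.move_linear([*t,.0045],.06,until_force=10),bot.read_position(),bot.read_gripper_width())
bot.set_gripper(.6); bot.move_linear([*t,.25],.2)
bot.move_pose([.36,-.18,.40],quat(down(np.pi/2))); bot.wait(.2)
im,C=shot("wrist","w2"); print(rams(im[:,:,::-1],C,thr=25),bot.read_clock())
E
```

```text
False [0.57460204 0.05386359 0.0075052 ]
w 0.23730294353740294 58.728126864461956
w 0.2347799853664561 58.71398704302919
False [ 0.56025633 -0.15710303  0.00483302] 0.23394420508623606
[(np.float64(0.443), np.float64(-0.412), 38.3), (np.float64(0.569), np.float64(-0.387), 37.8), (np.float64(0.461), np.float64(-0.271), 35.0), (np.float64(0.62), np.float64(-0.41), 33.2), (np.float64(0.586), np.float64(-0.264), 22.9), (np.float64(0.639), np.float64(-0.249), 16.1)] 18.4333
```

View pics/w2.png

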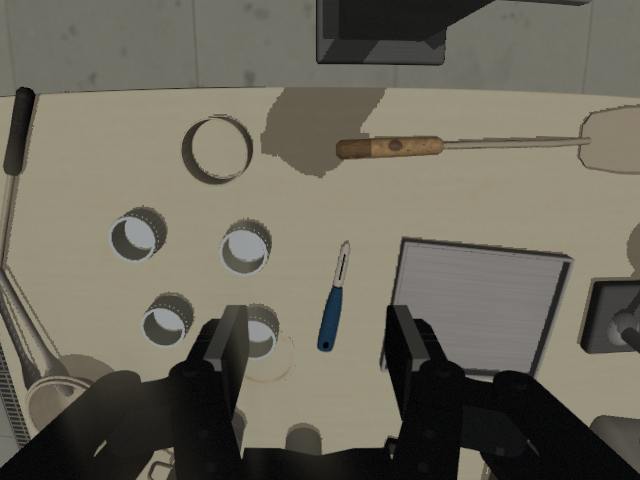

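Peeler now lies on the bare strip at about (335,300), well clear of the tray. Ramekins are unchanged, so I'll place the first one.

```bash
cat > ram.py <<'E'
from h import *
yaw=np.arctan2(.995,.093); q=quat(down(yaw)); TC=np.array([.562,.045]); EX=np.array([.995,-.093]); EY=np.array([.093,.995])
def slot(a,b): return TC+EX*a*.047+EY*b*.055
def look(fn):
    bot.move_pose([.36,-.3,.38],quat(down(np.pi/2))); bot.wait(.2); im,C=shot("wrist",fn); r=rams(im[:,:,::-1],C); print(fn,r); return r
def near(r,p): return min((np.hypot(a-p[0],b-p[1]),a,b,s) for a,b,s in r)
def carry(p,s):
    bot.move_pose([*p,.15],q); bot.set_gripper(1.0,60)
    f=bot.move_linear([*p,.004],.12,until_force=12); print("down",f,bot.read_position().round(4))
    bot.set_gripper(0,60); w=bot.read_gripper_width(); print("grip",w,bot.read_finger_force())
    if not .6<w<.85: raise SystemExit("bad grip")
    bot.move_linear([*p,.12],.12); bot.move_linear([*s,.12],.18); w=bot.read_gripper_width(); print("over",w)
    if not .6<w<.85: raise SystemExit("lost")
    f=bot.move_linear([*s,.0085],.06,until_force=8); print("placed",f,bot.read_position().round(4),bot.read_gripper_width())
    bot.set_gripper(.9); bot.move_linear([*s,.16],.2); print("t",bot.read_clock())
E
python3 - <<'E'
from ram import *
carry(np.array([.585,-.2645]),slot(1,1)); look("r1")
E
```

```text
down False [ 0.5857 -0.2649  0.0049]
grip 0.7108835261432663 65.35729235038161
over 0.7084512035621066
placed True [0.6138 0.0954 0.0092] 0.7122331257682234
t 28.1833
r1 [(np.float64(0.461), np.float64(-0.271), 35.4), (np.float64(0.443), np.float64(-0.412), 31.7), (np.float64(0.569), np.float64(-0.387), 31.1), (np.float64(0.618), np.float64(-0.411), 18.9), (np.float64(0.668), np.float64(-0.43), 18.2)]
```

```bash
python3 - <<'E'
from ram import *
r=look("r1b")
for k,(p,s) in enumerate([((.461,-.271),(-1,1)),((.569,-.387),(1,-1)),((.443,-.412),(-1,-1))]):
    if k: r=look(f"r{k+1}")
    d,a,b,sc=near(r,p); print("target",p,"at",a,b,sc)
    if d>.012 or sc<24: raise SystemExit("moved?")
    carry(np.array([a,b])-[.0005,.0005],slot(*s))
bot.move_pose([.40,.05,.42],quat(down(np.pi/2))); bot.wait(.2); im,C=shot("wrist","t4")
print(rams(im[:,:,::-1],C,z=.049,box=(.44,.69,-.1,.19)))
E
```

```text
r1b [(np.float64(0.461), np.float64(-0.271), 36.3), (np.float64(0.443), np.float64(-0.412), 31.9), (np.float64(0.569), np.float64(-0.387), 31.4), (np.float64(0.617), np.float64(-0.412), 18.9), (np.float64(0.668), np.float64(-0.431), 18.0)]
target (0.461, -0.271) at 0.461 -0.271 36.3
down False [ 0.461  -0.2719  0.0047]
grip 0.7151161853401207 64.84723683446646
over 0.717061959873667
placed True [0.5203 0.1041 0.0091] 0.7166792623810612
t 40.175
r2 [(np.float64(0.443), np.float64(-0.412), 31.5), (np.float64(0.569), np.float64(-0.387), 31.3), (np.float64(0.618), np.float64(-0.41), 18.7), (np.float64(0.669), np.float64(-0.43), 18.1)]
target (0.569, -0.387) at 0.569 -0.387 31.3
down False [ 0.5692 -0.388   0.005 ]
grip 0.7142570587438676 65.54109536111355
over 0.7131358898101984
placed True [ 0.6036 -0.0141  0.0093] 0.711846991868642
t 51.7417
r3 [(np.float64(0.443), np.float64(-0.412), 31.8), (np.float64(0.669), np.float64(-0.43), 18.0), (np.float64(0.569), np.float64(-0.406), 15.9)]
target (0.443, -0.412) at 0.443 -0.412 31.8
down False [ 0.443  -0.413   0.0048]
grip 0.7201548133423099 64.96437013149261
over 0.7277376858209884
placed True [ 0.51   -0.0053  0.0093] 0.7255323803170333
t 63.1583
[(np.float64(0.614), np.float64(0.096), 53.9), (np.float64(0.603), np.float64(-0.013), 47.7), (np.float64(0.52), np.float64(0.105), 40.3), (np.float64(0.495), np.float64(-0.009), 38.5), (np.float64(0.614), np.float64(-0.068), 19.9), (np.float64(0.487), np.float64(0.044), 16.6)]
```

```bash
ls -t pics | head -3
```

```text
t4.npz
t4.png
r3.npz
```

View pics/t4.png

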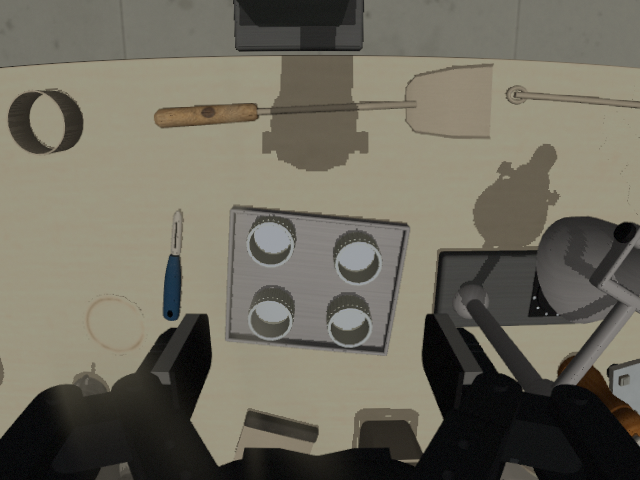

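All four ramekins stand upright in the tray; the upper-left one is a little nearer the wall but flat. The peeler is clear at (172,265). Next is the lamp's geometry, from zoomed crops.

```bash
python3 - <<'E'
from h import *
a=cv2.imread("pics/w_lamp.png")[190:410,190:390]; b=cv2.imread("pics/scene0.png")[170:270,165:285]
a=cv2.resize(a,None,fx=2.7,fy=2.7,interpolation=cv2.INTER_CUBIC)[:594]; c=cv2.resize(cv2.imread("pics/top0.png")[228:333,130:235],None,fx=2.4,fy=2.4,interpolation=cv2.INTER_CUBIC); b=cv2.resize(b,None,fx=2.1,fy=2.1,interpolation=cv2.INTER_CUBIC)
o=np.zeros((594,800,3),np.uint8); o[:,:540]=a; o[:252,545:797]=c; o[260:260+b.shape[0],545:545+b.shape[1]]=b
o=cv2.convertScaleAbs(o,alpha=1.5,beta=20); cv2.imwrite("pics/zoom.png",o)
E
```

```text
(no output)
```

View pics/zoom.png

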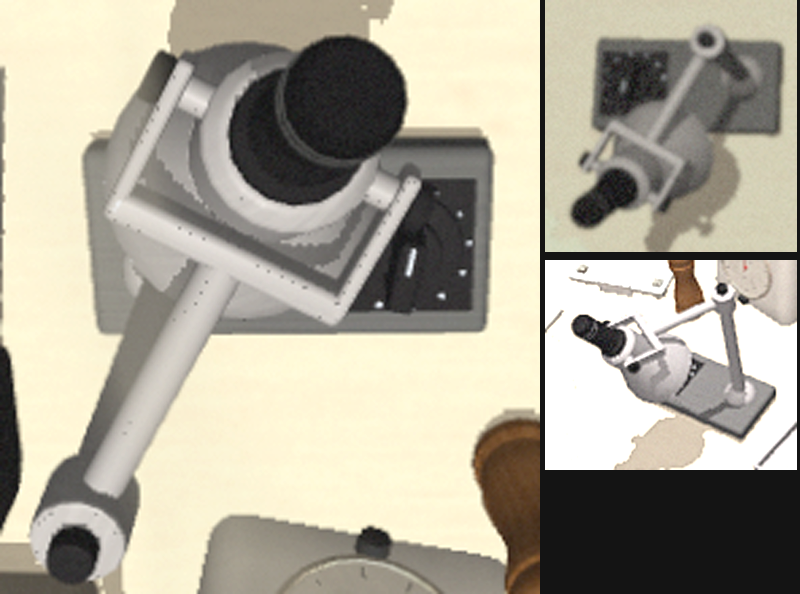

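```bash
cat > lamp.py <<'E'
from h import *
from scipy.optimize import least_squares
def tri(obs):
    f=lambda P:np.concatenate([(proj(P,C)[0]-p)*s for p,C,s in obs])
    r=least_squares(f,[.5,.3,.25]); return r.x,np.abs(r.fun).max()
E
python3 - <<'E'
from lamp import *
W=load("w_lamp")[1];T=cam("top");S=cam("scene")
print("neck",tri([((315.9,226.3),W,1),((148.75,315.9),T,2),((183.1,201),S,2)]))
print("cap",tri([((216.7,393.7),W,1),((197.1,243.8),T,2),((249.3,184.3),S,2)]))
print("hinge",tri([((295.5,240),W,1),((163.9,303.4),T,1)]), world([[295.5,240]],.25,W),world([[163.9,303.4]],.25,T))
# foot corners (w_lamp zoom) at z .03
print("foot",world(190+np.array([[85,140],[492,140],[490,330],[100,333]])/2.7,.03,W).round(3).tolist())
print("knob",world(190+np.array([[410,262]])/2.7,.06,W))
E
```

```text
neck (array([0.40340393, 0.36006934, 0.31456649]), np.float64(2.0861041185693807))
cap (array([0.58441112, 0.26557088, 0.26818828]), np.float64(0.6958360630263769))
hinge (array([0.43783032, 0.34242555, 0.24147473]), np.float64(0.08820429320837775)) [[0.43500307 0.34282414 0.25      ]] [[0.43746386 0.34055903 0.25      ]]
foot [[0.51, 0.226, 0.03], [0.51, 0.441, 0.03], [0.622, 0.445, 0.03], [0.625, 0.226, 0.03]]
knob [[0.56660066 0.39739298 0.06      ]]
```

```bash
cat >> lamp.py <<'E'
POST=np.array([.584,.2655,.25]); MID=np.array([.562,.045,.004])
A0,F0=np.deg2rad(152.7),-.5
d=MID-POST; A1=np.arctan2(d[1],d[0])%(2*np.pi); F1=np.arctan2(np.hypot(*d[:2])-.165,.246)
def lp(al,ph,sg,h=.039):
    a=np.array([np.cos(al),np.sin(al),0]); t=np.array([-a[1],a[0],0]); n=np.array([0,0,np.cos(ph)])-np.sin(ph)*a
    y=sg*t; z=-n; return POST+.165*a+h*n, quat(R.from_matrix(np.c_[np.cross(y,z),y,z]))
E
python3 - <<'E'
from lamp import *
print(np.rad2deg(A1),F1,np.round(bot.read_joint_positions(),2))
for sg in (1,-1):
  for h in (.039,.16):
    for s in np.linspace(0,1,6):
        p,q=lp(A0+s*(A1-A0),F0+s*(F1-F0),sg,h); j=bot.solve_ik(p,q); print(sg,h,round(s,1),None if j is None else np.round(j,2))
E
```

```text
264.30227075530473 0.22612548021630344 [-0.06 -0.01 -0.13  1.46 -0.   -0.06]
1 0.039 0.0 [ 0.81  0.21 -0.32  0.9  -0.48 -1.89]
1 0.039 0.2 [ 0.59 -0.01 -0.51  0.78 -0.22 -2.5 ]
1 0.039 0.4 [ 0.32 -0.02 -0.49  0.9  -0.   -3.13]
1 0.039 0.6 [ 0.16  0.12 -0.31  1.08  0.03  2.61]
1 0.039 0.8 [ 0.13  0.29 -0.1   1.23 -0.07  2.2 ]
1 0.039 1.0 [ 0.18  0.41  0.06  1.28 -0.22  1.85]
1 0.16 0.0 [ 0.93  0.17 -0.09  1.22 -0.49 -1.76]
1 0.16 0.2 [ 0.66 -0.1  -0.31  1.09 -0.24 -2.43]
1 0.16 0.4 [ 0.32 -0.1  -0.26  1.2  -0.   -3.13]
1 0.16 0.6 [ 0.15  0.08 -0.06  1.38  0.03  2.6 ]
1 0.16 0.8 [ 0.15  0.28  0.19  1.53 -0.06  2.21]
1 0.16 1.0 [ 0.22  0.43  0.39  1.59 -0.21  1.9 ]
-1 0.039 0.0 [ 0.81  0.21 -0.32  0.9  -0.48  1.25]
-1 0.039 0.2 [ 0.59 -0.01 -0.51  0.78 -0.22  0.65]
-1 0.039 0.4 [ 0.32 -0.02 -0.49  0.9  -0.    0.01]
-1 0.039 0.6 [ 0.16  0.12 -0.31  1.08  0.03 -0.53]
-1 0.039 0.8 [ 0.13  0.29 -0.1   1.23 -0.07 -0.95]
-1 0.039 1.0 [ 0.18  0.41  0.06  1.28 -0.22 -1.29]
-1 0.16 0.0 [ 0.93  0.17 -0.09  1.22 -0.49  1.38]
-1 0.16 0.2 [ 0.66 -0.1  -0.31  1.09 -0.24  0.71]
-1 0.16 0.4 [ 0.32 -0.1  -0.26  1.2  -0.    0.02]
-1 0.16 0.6 [ 0.15  0.08 -0.06  1.38  0.03 -0.54]
-1 0.16 0.8 [ 0.15  0.28  0.19  1.53 -0.06 -0.93]
-1 0.16 1.0 [ 0.22  0.43  0.39  1.59 -0.21 -1.24]
```

```bash
python3 - <<'E'
from lamp import *
p,q=lp(A0,F0,-1,.17); bot.set_gripper(1.0); bot.move_pose(p,q)
p,q=lp(A0,F0,-1); print(bot.move_linear(p,.1,until_force=15),bot.read_position()-p)
bot.set_gripper(0,35); print("grip",bot.read_gripper_width(),bot.read_finger_force(),bot.read_ft_force().round(1),bot.read_moment().round(2))
N=14
for s in np.linspace(0,1,N+1)[1:]:
    p,q=lp(A0+s*(A1-A0),F0+s*(F1-F0),-1); bot.move_linear(p,.08,rotation=q)
    f=bot.read_ft_force(); print(round(s,2),f.round(1),bot.read_moment().round(2),round(bot.read_gripper_width(),3))
    if np.linalg.norm(f)>45: print("stop"); break
print(bot.read_clock())
E
```

```text
False [0.00010067 0.00034871 0.00058908]
grip 0.3819617650555115 34.722086129482506 [-1.1  2.   2.7] [0.32 0.58 0.04]
0.07 [-4.1  1.9  4.6] [0.21 0.78 0.18] 0.381
0.14 [-5.2  0.6  6.6] [0.13 0.9  0.1 ] 0.375
0.21 [-6.  -0.4  7.4] [0.13 1.03 0.17] 0.38
0.29 [-4.6 -0.7  8.4] [0.05 1.11 0.31] 0.382
0.36 [-4.6 -0.3  8. ] [0.09 1.1  0.44] 0.381
0.43 [-4.1 -0.7  8. ] [0.06 1.04 0.51] 0.38
0.5 [-4.8  0.2  8.1] [0.07 0.92 0.55] 0.382
0.57 [-3.2 -0.6  7.5] [0.09 0.86 0.62] 0.377
0.64 [-3.2  0.9  8.1] [0.13 0.75 0.6 ] 0.377
0.71 [-2.7  1.5  7.1] [0.18 0.68 0.59] 0.38
0.79 [-2.2  1.6  7.3] [0.21 0.6  0.61] 0.38
0.86 [-2.2  0.7  5.8] [0.27 0.57 0.53] 0.378
0.93 [-2.4  2.1  5.1] [0.28 0.61 0.57] 0.381
1.0 [-2.4  2.7  5.8] [0.32 0.53 0.49] 0.379
74.3167
```

```bash
python3 - <<'E'
from lamp import *
bot.set_gripper(1.0); p,q=lp(A1,F1,-1,.19); bot.move_linear(p,.12)
q=quat(down(np.pi/2))
for n,p in (("L1",[.40,.14,.46]),("L2",[.40,.36,.44])):
    bot.move_pose(p,q); bot.wait(.3); shot("wrist",n)
shot("top","L3"); shot("scene","L4"); print(bot.read_clock())
def crop(n,x0,y0,x1,y1,w,h): return cv2.resize(cv2.imread(f"pics/{n}.png")[y0:y1,x0:x1],(w,h),interpolation=cv2.INTER_CUBIC)
o=np.zeros((600,800,3),np.uint8)
o[:300,:400]=crop("L1",210,180,410,330,400,300); o[:300,400:]=crop("L2",100,200,500,500,400,300)[:300] if False else crop("L2",100,180,420,420,400,300)
o[300:,:400]=crop("L3",180,220,300,310,400,300); o[300:,400:]=crop("L4",200,170,360,290,400,300)
cv2.imwrite("pics/Lz.png",o)
E
```

```text
79.2333
```

View pics/Lz.png

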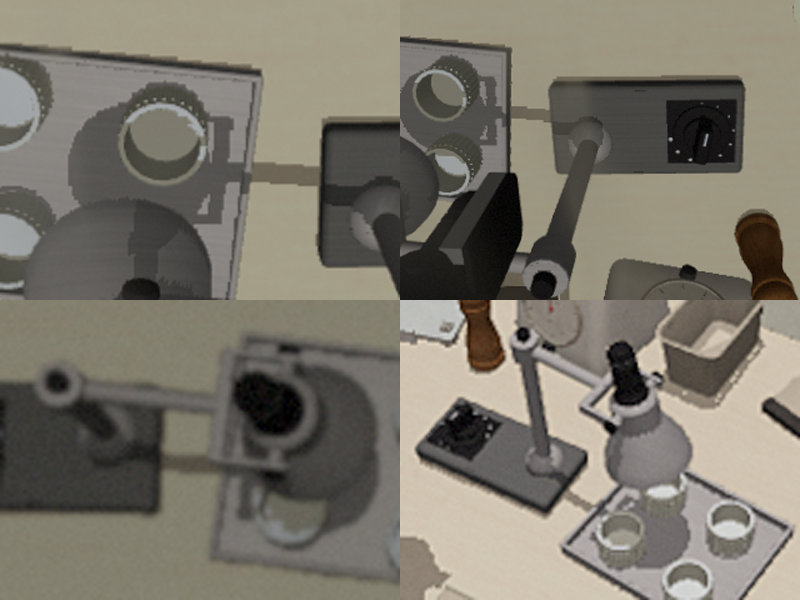

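Neck is upright over the tray, leaning slightly towards the post. The dimmer is now visible at L2 px (344,290) with its bar near vertical. I'll take better lamp views to measure the aim.

```bash
python3 - <<'E'
from lamp import *
q=quat(down(np.pi/2))
for n,p in (("M1",[.40,.08,.52]),("M2",[.40,.22,.52])):
    bot.move_pose(p,q); bot.wait(.3); shot("wrist",n)
print(bot.read_clock())
o=np.zeros((600,800,3),np.uint8)
for k,n in enumerate(("M1","M2","L3","L4")):
    C=load(n)[1]; c=proj([.58,.12,.27],C)[0]; s=(200,150) if k<2 else (120,90)
    x0,y0=(int(max(0,min(c[0]-s[0]/2,640-s[0]))),int(max(0,min(c[1]-s[1]/2,480-s[1]))))
    print(n,x0,y0,400/s[0]); im=cv2.resize(cv2.imread(f"pics/{n}.png")[y0:y0+s[1],x0:x0+s[0]],(400,300),interpolation=cv2.INTER_CUBIC)
    o[300*(k//2):300*(k//2)+300,400*(k%2):400*(k%2)+400]=cv2.convertScaleAbs(im,alpha=1.4,beta=25)
cv2.imwrite("pics/Mz.png",o)
E
```

```text
81.6667
M1 252 280 2.0
M2 124 279 2.0
L3 195 202 3.3333333333333335
L4 229 156 3.3333333333333335
```

View pics/Mz.png

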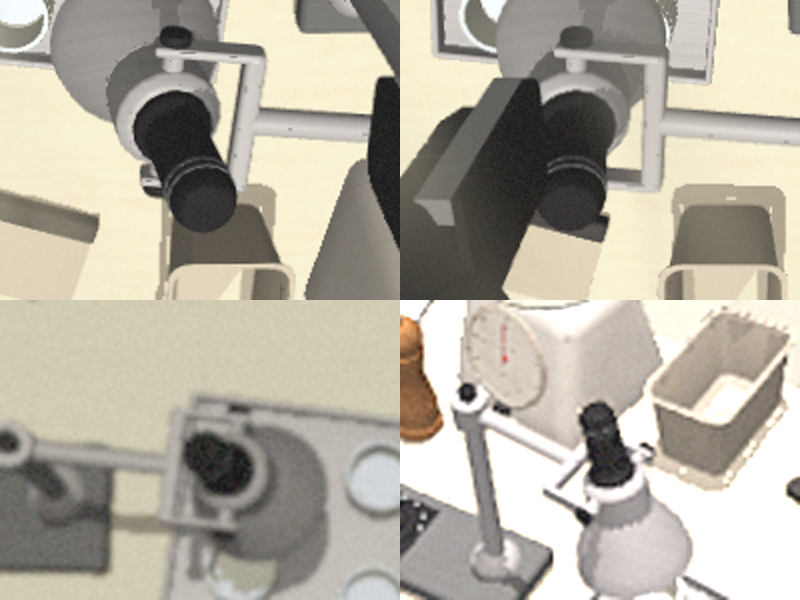

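```bash
python3 - <<'E'
from lamp import *
M1,M2,T,S=[load(n)[1] for n in("M1","M2","L3","L4")]
n,e=tri([((354.5,380),M1,1),((211.5,379),M2,1),((255.9,246.4),T,1.5),((288.1,189.6),S,1.5)]); print("neck",n,e)
h,e=tri([((334.5,335),M1,1),((266.1,252.4),T,1.5),((293.5,210.9),S,1.5)]); print("hinge",h,e)
a=np.array([np.cos(A1),np.sin(A1),0]); H=POST+.165*a; N=H+.086*np.array([0,0,np.cos(F1)])-.086*np.sin(F1)*a
print("expected",H,N); 
for k,C in zip(("M1","M2","T","S"),(M1,M2,T,S)): print(k,proj(np.array([H,N]),C).round(1).tolist())
# single-view depth at known heights
print("neckz",[world([p],N[2],C)[0].round(4).tolist() for p,C in (((354.5,380),M1),((211.5,379),M2),((255.9,246.4),T),((288.1,189.6),S))])
print("hz",[world([p],.25,C)[0].round(4).tolist() for p,C in (((334.5,335),M1),((266.1,252.4),T),((293.5,210.9),S))])
d=n-h; print("aim", h-d*(h[2]-.004)/d[2], "from",np.linalg.norm(d))
E
```

```text
neck [0.57297075 0.11777541 0.32240554] 1.1975065777200626
hinge [0.57043176 0.10057642 0.24407856] 2.672056249896457
expected [0.56761875 0.10131518 0.25      ] [0.56953302 0.12050141 0.33381065]
M1 [[334.3, 336.2], [358.5, 384.9]]
M2 [[210.8, 335.1], [210.8, 383.4]]
T [[263.8, 253.6], [253.5, 246.9]]
S [[293.4, 210.6], [286.5, 188.0]]
neckz [[0.564, 0.1166, 0.3338], [0.5645, 0.1216, 0.3338], [0.5708, 0.1149, 0.3338], [0.5662, 0.1131, 0.3338]]
hz [[0.5661, 0.1015, 0.25], [0.5709, 0.0958, 0.25], [0.5666, 0.1004, 0.25]]
aim [0.56264956 0.04786011 0.004     ] from 0.08023320541508348
```

```bash
python3 - <<'E'
from lamp import *
q=quat(down(np.pi/2)); bot.move_pose([.40,.42,.45],q)
for n,p in (("K1",[.47,.42,.28]),("K2",[.40,.36,.34])):
    bot.move_pose(p,q); bot.wait(.3); shot("wrist",n)
o=np.zeros((600,800,3),np.uint8)
for k,n in enumerate(("K1","K2","L3","L4")):
    C=load(n)[1]; c=proj([.565,.39,.05],C)[0]; s=(160,120) if k<2 else (60,45)
    x0,y0=(int(max(0,min(c[0]-s[0]/2,640-s[0]))),int(max(0,min(c[1]-s[1]/2,480-s[1]))))
    print(n,x0,y0,400/s[0]); im=cv2.resize(cv2.imread(f"pics/{n}.png")[y0:y0+s[1],x0:x0+s[0]],(400,300),interpolation=cv2.INTER_CUBIC)
    o[300*(k//2):300*(k//2)+300,400*(k%2):400*(k%2)+400]=cv2.convertScaleAbs(im,alpha=2,beta=30)
cv2.imwrite("pics/Kz.png",o)
E
```

```text
K1 203 230 2.5
K2 262 265 2.5
L3 136 240 6.666666666666667
L4 194 197 6.666666666666667
```

View pics/Kz.png

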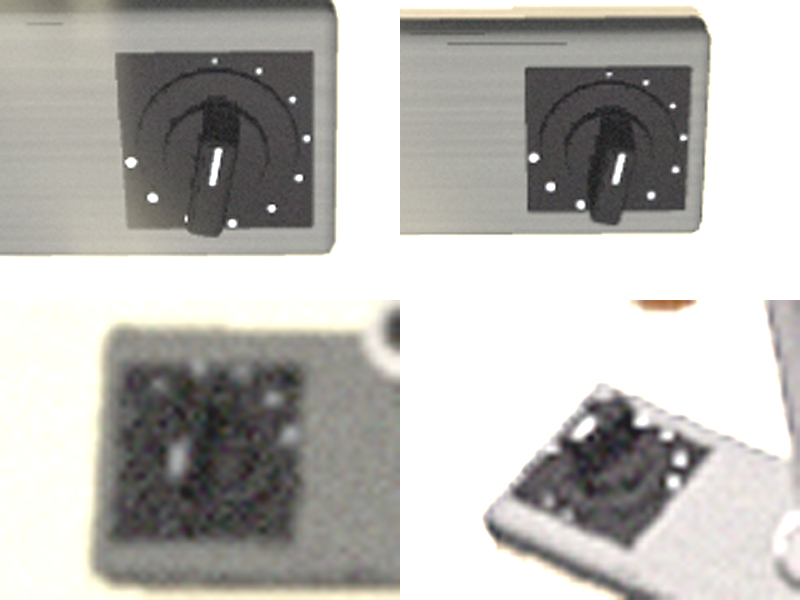

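```bash
python3 - <<'E'
from lamp import *
K1,K2,T,S=[load(n)[1] for n in("K1","K2","L3","L4")]
z1=lambda p:np.array([203,230])+np.array(p)/2.5; z2=lambda p:np.array([262,265])+(np.array(p)-[400,0])/2.5
D1=z1([(130,162),(152,198),(186,218),(232,223),(271,208),(298,178),(306,138),(292,100),(258,71),(214,61)])
D2=z2([(533,158),(550,187),(580,205),(651,195),(675,170),(683,138),(673,106),(646,83),(609,74)])
for D,C in((D1,K1),(D2,K2)):
    W=world(D,.0305,C)[:,:2]; r=least_squares(lambda v:np.hypot(*(W-v[:2]).T)-v[2],[.56,.4,.03]); print("axis",r.x,np.abs(r.fun).max())
    a=np.rad2deg(np.unwrap(np.arctan2(*(W-r.x[:2]).T[::-1]))); print(a.round(0))
print("plate",world(z1([(116,52),(310,50),(312,228),(127,229)]),.0305,K1).round(4).tolist())
for nm,p1,p2 in(("mark top",(218.5,150),(619,156)),("mark bot",(212,184),(614,185)),("end L",(187,232),None)):
    if p2: print(nm,tri([(z1(p1),K1,1),(z2(p2),K2,1)]))
for z in(.055,.065,.075): print(z,world(z1([(218.5,150),(212,184),(187,231),(219,236),(205,147),(234,147)]),z,K1)[:,:2].round(4).tolist())
E
```

```text
axis [0.57131754 0.39425092 0.03637367] 0.0002067171295376674
[-78. -48. -22.   9.  37.  66.  95. 123. 152. 180.]
axis [0.5715707  0.39464852 0.03651158] 0.0001229294132078229
[-77. -48. -20.  38.  66.  94. 123. 151. 180.]
plate [[0.5313, 0.3553, 0.0305], [0.5304, 0.4319, 0.0305], [0.6096, 0.4335, 0.0305], [0.6102, 0.3559, 0.0305]]
mark top (array([0.55585021, 0.39731726, 0.06938824]), np.float64(0.40727187176366897))
mark bot (array([0.56680472, 0.3950271 , 0.07533843]), np.float64(0.5034308250540107))
0.055 [[0.5622, 0.3966], [0.5767, 0.3938], [0.5973, 0.3835], [0.5995, 0.396], [0.561, 0.3915], [0.561, 0.4025]]
0.065 [[0.5576, 0.3972], [0.5716, 0.3945], [0.5917, 0.3845], [0.5938, 0.3967], [0.5563, 0.3922], [0.5563, 0.403]]
0.075 [[0.5529, 0.3979], [0.5666, 0.3952], [0.586, 0.3855], [0.5881, 0.3974], [0.5517, 0.393], [0.5517, 0.4035]]
```

The dot ring puts the knob axis at (0.5714,0.3945), the bar top at about z 0.072, and the pointer at about 169°, close to the lower stop. The big end dot is at −78°. I'll turn it in two bites, keeping the wrist camera away from the post.

```bash
cat > knob.py <<'E'
from lamp import *
AX=[.5714,.3945]
def take(yaw):
    q=quat(down(yaw)); bot.set_gripper(1.0 if False else .6,30); bot.move_pose([*AX,.16],q)
    print("down",bot.move_linear([*AX,.049],.08,until_force=8),bot.read_position().round(4),"j6",bot.read_joint_positions()[5].round(2))
    bot.set_gripper(0,30); print("grip",bot.read_gripper_width(),bot.read_finger_force(),bot.read_ft_force().round(1),bot.read_moment().round(2))
def turn(deg,step,stop=None):
    j=np.array(bot.read_joint_positions()); m0=bot.read_moment()[2]; done=0
    while done<deg-1e-6:
        d=min(step,deg-done); j[5]+=np.deg2rad(d); bot.goto_joints(j); done+=d; m=bot.read_moment()[2]
        if stop and abs(m-m0)>stop: print("stop felt"); break
    print("turned",done,"mz",round(m0,3),round(m,3),bot.read_ft_force().round(1),round(bot.read_gripper_width(),3),bot.read_clock())
    return done
E
python3 - <<'E'
from knob import *
take(np.deg2rad(79.5)); turn(124,31,.5)
bot.set_gripper(.6); bot.move_linear([*AX,.13],.15); bot.wait(.1)
E
```

```text
down False [0.5718 0.3947 0.0497] j6 0.68
grip 0.15728396216037033 32.05244958400726 [-0.9 -4.5  4.4] [-0.83  0.31  0.05]
turned 124 mz 0.052 -0.104 [-7.6 -6.4  8.6] 0.158 90.2167
```

```bash
python3 - <<'E'
from knob import *
take(np.deg2rad(135.5)); turn(112,28,.5); turn(30,1.5,.3)
E
```

```text
down False [0.5719 0.3948 0.0497] j6 -0.3
grip 0.16114967553106613 32.312976121902466 [-2.4  1.6  2.9] [ 0.21  0.38 -0.  ]
turned 112 mz -0.002 0.005 [-1.8 -8.4  6.4] 0.159 98.4417
stop felt
turned 12.0 mz 0.005 0.623 [-2.5 -5.   4.8] 0.156 100.4417
```

```bash
python3 - <<'E'
from knob import *
bot.set_gripper(.5); bot.move_linear([*AX,.2],.15); bot.move_linear([.42,.42,.36])
q=quat(down(np.pi/2))
bot.move_pose([.40,.36,.40],q); bot.wait(.2); shot("wrist","F1")
bot.move_pose([.28,.02,.42],q); bot.wait(.2); im,C=shot("wrist","F2")
shot("top","F3")
print(rams(im[:,:,::-1],C,z=.049,box=(.44,.69,-.1,.19)))
o=np.hstack([cv2.resize(cv2.imread("pics/F1.png")[180:420,180:500],(400,300)),cv2.resize(cv2.imread("pics/F2.png"),(400,300))])
cv2.imwrite("pics/Fz.png",np.vstack([o,cv2.resize(cv2.imread("pics/F3.png")[180:360,140:460],(800,450))[:300]])); print(bot.read_clock())
E
```

```text
[(np.float64(0.602), np.float64(-0.013), 47.4), (np.float64(0.494), np.float64(-0.009), 43.1), (np.float64(0.656), np.float64(-0.061), 25.0), (np.float64(0.482), np.float64(0.07), 21.6), (np.float64(0.594), np.float64(0.042), 20.7), (np.float64(0.617), np.float64(0.094), 19.3)]
106.8
```

View pics/Fz.png

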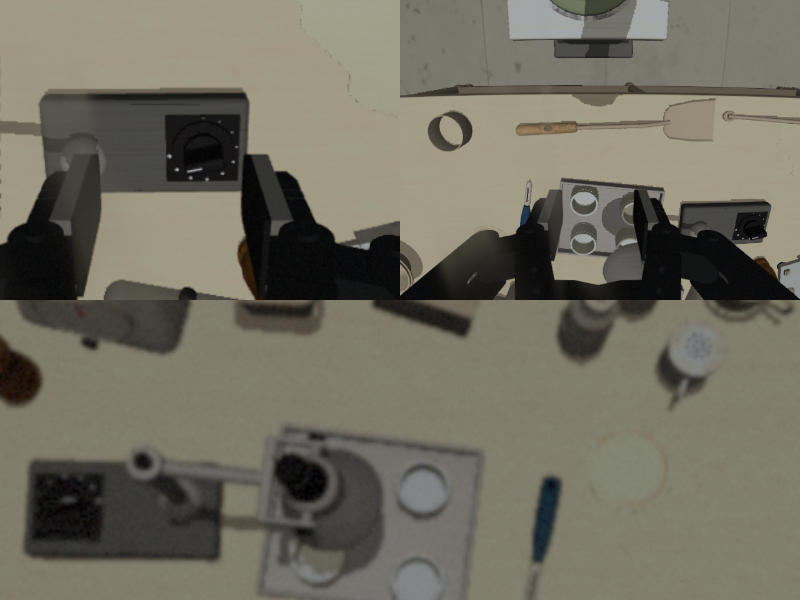

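The final views show the dimmer mark at the big end dot (left, about (190,170)) and the lamp still over the tray. The peeler is clear and the shaker untouched. Three ramekins are visible in the tray; the fourth is under the shade, where it was placed.

```bash
python3 -c "
from cell import bot
print(bot.close_job())"
```

```text
the job is handed in; nothing more can be done
None
```

The job is handed in: the peeler is on the worktop clear of the tray, all four ramekins are in the tray, the lamp's measured aim is within about 3 mm of the tray's middle, the dimmer was then turned clockwise until I felt its end stop, and the shaker was not touched. The fourth ramekin was hidden under the shade in the last pictures; it was upright when last seen, before I moved the lamp.

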